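Hang the parts basket in the rinse tank

TASK

Hang the basket that holds the brass ring (the one with the blue grip) in the stainless rinse tank: hook its bent lip over any side of the tank's rim so that it hangs inside, clear of the tank's floor, with the ring still in it. Leave the basket with the red grip where it stands.

Things in the scene. Friction and masses are not known exactly. Their poses are not given: they have to be found in the camera images.
- blue_basket: Aluminium basket with blue grip, 50 (x) x 56 (y) mm, wire sides 30 high, 160 g; holds the brass ring. Origin: centre of underside, z up. Its back plate (x = -25 to -22) rises to z = 78, bends into a flat top (underside z = 75, out to x = -45), then down and out as a lip. 
- red_basket: Aluminium basket with red grip, 50 (x) x 56 (y) mm, wire sides 30 high, 160 g; empty, same shape as the blue one. Origin: centre of underside, z up. Its back plate (x = -25 to -22) rises to z = 78, bends into a flat top (underside z = 75, out to x = -45), then down and out as a lip. It must stay where it stands.
- blue_basket_grip (a point): Middle of the part to pinch on the blue plastic grip that stands on the basket's bend: at x = -26, y = 0, z = 100 mm of the basket's frame. The grip is 12 mm thick (basket's x), 44 wide (y), from z = 78 to 109. Pinch it across its thickness, from above. Axes as the basket's.
- blue_basket_lip (a point): Middle of the tip of the blue-gripped basket's lip, at x = -55, y = 0, z = 58 mm of the basket's frame. Axes as the basket's. The tank's rim goes in from below between plate and lip: x = -25 to -43 under the flat top, -25 to -53 at the lip's tip; best at x = -37.
- rinse_tank: Open stainless tank, fixed, 130 (x) x 200 (y) mm outside; walls 6 thick, rounded rim with its top at z = 105, inner floor at z = 12. Origin: centre of its footprint on the table, z up. Long walls are centred at x = -62 and +62 mm, short walls at y = -97 and +97. A hooked basket hangs with its underside about 30 mm above the table.
- brass_ring: Brass ring, 21 mm in diameter and 16 high, lying in the blue-gripped basket. Origin: centre of its underside.

How it is judged:
By the outcome, as a careful person would: the job done as asked, in the order asked, and still so for the second after the job is handed in, with the robot touching nothing.
It also fails if it takes over 38 s, if anything falls off the work surface, if the arm or the gripper's body presses on something with over 40 N, if the wrist force passes 120 N, or if a joint passes its speed limit or range.

ROBOT

A 6-joint arm with a two-finger parallel gripper is mounted at the origin on a cart in front of the work surface, level with it; the furniture and walls round the work are solid. World frame = base frame: x ahead of the robot, y to its left, z up, the work surface at z = 0. Lengths are in m, angles in rad, forces in N, time in s.
With the tool pointing down it reaches from about 0.425 to 0.95 m from the base axis. Payload 3.5 kg.
Tool frame: the origin (TCP) lies midway between the tips of the shut fingers; the grasp point (between the pads) lies 19 mm behind it; z points along the fingers, y is the line along which they close (so a half turn about z gives the same grasp; the last joint's range is limited). The gripper opens to 85 mm and grips with 20 to 120 N. Pads are 22 mm wide; open, the fingers measure 114 mm over their backs; the gripper's body (76 mm by 85 mm) begins 54 mm behind the grasp point. The pads swing forward as they close: fully open they stand 13 mm farther back than shut.
Start: joints at [1.034, 0.286, 1.577, -0, 1.279, -0.15], TCP at [0.255, 0.625, 0.231] pointing down, gripper open.
Joint ranges: [-2.77, 2.77], [-0.9, 2.22], [0.21, 2.48], [-1.53, 4.67], [0.24, 2.81], [-2.84, 2.84]. Speed limits (rad/s): [2.79, 2.79, 3.14, 3.14, 3.14, 3.14].

INTERFACE

Orientations are given as a unit quaternion [x, y, z, w].
In Python, from plant import ctrl gives the robot as it stands.
- The arm moves only by the tool send_rows, never from a script. Its argument "series" is a list that holds one entry, the list of rows, each a list of 7 numbers: the shift along the tool's x, y, z in cm, then the turn, a rotation vector about the tool's x, y, z in rad, then the opening, from -1 (shut) to 1 (fully open). In form: [[[x, y, z, rx, ry, rz, jaw], ...]]. A call has 1 to 10 rows; each row shifts and turns the commanded pose from where the row before left it, along the tool's axes as they then stand; what a row does not reach is not made up. A row lasts 1/8 s, in which the tool goes at most 62.5 mm and 10.7 degrees, less where a joint would pass 70% of its speed; a pose out of reach is approached as far as the arm can. A call is refused whole if a number of a shift passes 6.25 or a number of a turn 0.188, either way. A call with a gripper value outside its range is refused whole. The fingers move at their own pace and stop on an object; "force" is the grip in N (left out, the last holds). Time passes only in rows, so rows that do not move let the fingers close. It gives the time, the measured TCP pose, the force, the opening and the grip force at its end, in the units of the state.
- ctrl.get_state(): the state, without advancing time (a new reading comes with each control period).
- ctrl.read_camera(name): name is "scene" or "side" or "wrist"; returns a dict with "img" (400x640x3 uint8, red, green, blue), "fx", "fy", "cx", "cy" (pixels), "R" (3x3) and "t" (3): a world point X has camera coordinates R X + t; the wrist camera has in their place "hand_eye" (4x4, takes a point from camera to tool coordinates, whose origin is the TCP and whose axes are the flange's). Camera axes: x right, y down, z forward; pixel columns grow to the right and rows downward; lengths in m; the calibration is good to about 2 mm. The wrist camera is an equidistant fisheye: a pixel r from the principal point sees the ray r / f radians off the axis. A picture is of the moment at which its call begins: read the wrist's pose just before it. There is no depth.
- ctrl.sign_off(): hands the job in; it is judged then, once.
The state is a dict: "time": time; "qpos": joint angles; "dq": joint speeds; "joint_efforts": joint torques, N m; "eef_pos": TCP position; "tcp_rot": TCP orientation; "contact_force": force on the tool from outside, world axes, zero at the start; "wrist_torque": the same for the moment, N m; "opening": opening from 0.0 (shut) to 1.0 (fully open); "finger_force": force on a finger pad.
Only numpy, scipy, OpenCV 4.12 (cv2) and the standard library are available. Lean on these libraries where they do the work, as an engineer would, in place of code of your own. Each camera call takes 0.05 s, during which the arm holds its last target. There are 200 camera calls.

## Working session

There is one attempt and no reset: what is moved stays moved. The work goes in short steps, Python scripts to look and compute and a tool call to move; the robot and the scene stay as the last step left them, time stands still between calls to the robot, and variables do not carry over. Pictures are saved under pics/ and viewed, at most 10 in all, crops included, and the job is handed in when it is done.

Besides the shell and the picture viewer there is one more tool, called in YAML: its name, and indented under it one key for each argument. send_rows: Moves the arm, as the interface text tells. Its arguments: {"type":"object","properties":{"series":{"type":"array"},"force":{"type":"number"}},"required":["series"]}

```bash
mkdir -p pics
python3 - <<'E'
from plant import ctrl
import cv2,pickle
s=ctrl.get_state();print(s)
d={}
for n in("scene","side","wrist"):
    c=ctrl.read_camera(n);d[n]=c
    cv2.imwrite(f"pics/{n}0.png",c["img"][:,:,::-1])
    print(n,{k:v for k,v in c.items() if k!="img"})
d['state']=s
pickle.dump(d,open("d0.pkl","wb"))
E
```

```text
{'time': 0.0, 'qpos': array([ 1.03400031e+00,  2.87173329e-01,  1.57818406e+00,  3.26995783e-05,
        1.27860658e+00, -1.49974396e-01]), 'dq': array([-0.00020732, -0.00055544, -0.00084231, -0.00094579,  0.0002751 ,
       -0.00072621]), 'joint_efforts': array([-1.67231290e-03, -4.05998719e+01, -2.92616594e+01, -2.07429948e-04,
        6.01336375e-03,  1.41971589e-05]), 'eef_pos': array([0.25424926, 0.62457274, 0.22993825]), 'tcp_rot': array([ 1.92211727e-01,  9.81352763e-01, -1.11116911e-03, -4.13920379e-04]), 'contact_force': array([-0.00343723, -0.22396198, -0.67272814]), 'wrist_torque': array([ 0.00208434, -0.01196368, -0.02308264]), 'finger_force': 0.0, 'opening': 0.9986304963474422}
scene {'fx': 380.78131870685763, 'fy': 380.78131870685763, 'cx': 322.2956098932451, 'cy': 197.9914340374687, 'R': array([[ 0.7425855 , -0.66966932,  0.01047779],
       [-0.3222439 , -0.37095808, -0.87094717],
       [ 0.58713342,  0.64337633, -0.49126495]]), 't': array([-0.45426372,  0.18207172,  0.69936328])}
side {'fx': 453.07073355587283, 'fy': 453.07073355587283, 'cx': 322.7785566744956, 'cy': 204.10576397788566, 'R': array([[ 0.99991623,  0.01017154,  0.00800493],
       [ 0.01187346, -0.47455491, -0.88014581],
       [-0.00515366,  0.88016713, -0.47463593]]), 't': array([-0.49234417,  0.02113948,  1.07180034])}
wrist {'fx': 309.70691628693146, 'fy': 309.70691628693146, 'cx': 320.8396635457751, 'cy': 199.3900157290962, 'hand_eye': array([[ 7.92403498e-04, -9.54347123e-01, -2.98698745e-01,
         7.66305085e-02],
       [ 9.99999055e-01,  4.20599703e-04,  1.30902670e-03,
        -1.80787031e-03],
       [-1.12363326e-03, -2.98699500e-01,  9.54346554e-01,
        -1.43930950e-01],
       [ 0.00000000e+00,  0.00000000e+00,  0.00000000e+00,
         1.00000000e+00]])}
```

View pics/scene0.png

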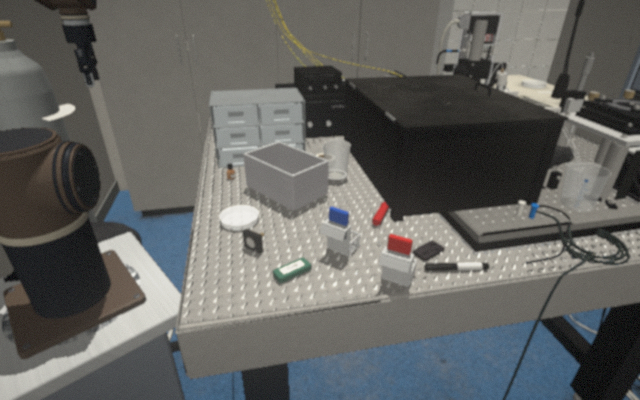

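View pics/side0.png

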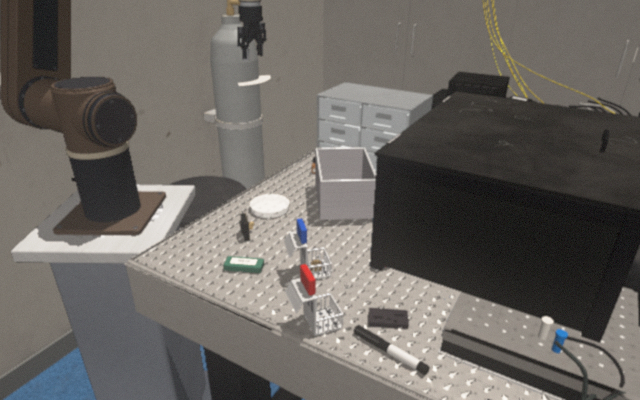

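The scene view shows the blue grip at (339,216), the red one at (399,245) and the tank at about (288,175). In the side view they are at (301,231), (308,279) and (346,182). Next I'll enlarge the views for the corners.

Run:
```python
import cv2,pickle,numpy as np
d=pickle.load(open("d0.pkl","rb"))
a=d['scene']['img'][130:280,235:365];b=d['side']['img'][140:290,230:390]
f=lambda i,w:cv2.resize(i,(w,600) ,interpolation=cv2.INTER_CUBIC)
# 4x -> tile widths 520+640 too wide; use separate
def save(n,i,x0,y0,k):
    o=cv2.resize(i,None,fx=k,fy=k,interpolation=cv2.INTER_CUBIC)[:,:,::-1].copy()
    for x in range(0,i.shape[1],10): cv2.line(o,(x*k,0),(x*k,6 if x%50 else 14),(0,0,255),1)
    for y in range(0,i.shape[0],10): cv2.line(o,(0,y*k),(6 if y%50 else 14,y*k),(0,0,255),1)
    cv2.imwrite(n,o)
save("pics/a.png",a,235,130,4);save("pics/b.png",b,230,140,4)
def ray(c,u,v):
    r=np.array([(u-c['cx'])/c['fx'],(v-c['cy'])/c['fy'],1]);R=c['R'];return -R.T@c['t'],R.T@r
for col in('blue','red'):
  for n in('scene','side'):
    i=d[n]['img'].astype(int);k=(2,0) if col=='blue' else (0,2)
    m=((i[:,:,k[0]]-i[:,:,k[1]]>50)&(i[:,:,k[0]]-i[:,:,1]>35)).astype(np.uint8)
    m[:, :230]=0; m[:150]=0;m[310:]=0;m[:,450:]=0
    N,l,st,ce=cv2.connectedComponentsWithStats(m)
    for j in range(1,N):
      if st[j,4]>60:
        p=np.argwhere(l==j)[:,::-1].astype(np.float32);print(col,n,st[j],ce[j],cv2.boxPoints(cv2.minAreaRect(p)).round(1).tolist())
```

```text
blue scene [330 207  18  18 235] [338.25531915 215.06808511] [[326.29998779296875, 218.10000610351562], [330.3999938964844, 205.8000030517578], [349.6000061035156, 212.1999969482422], [345.5, 224.5]]
blue side [297 219  10  24 140] [301.95714286 229.6       ] [[296.3999938964844, 219.10000610351562], [303.6000061035156, 217.60000610351562], [308.6000061035156, 241.1999969482422], [301.3999938964844, 242.8000030517578]]
red scene [373 202  16  23 200] [380.015 213.2  ] [[370.0, 221.6999969482422], [382.20001220703125, 200.39999389648438], [389.79998779296875, 204.8000030517578], [377.70001220703125, 226.10000610351562]]
red scene [388 234  25  21 377] [399.59416446 243.49867374] [[385.20001220703125, 248.0], [389.3999938964844, 232.39999389648438], [413.29998779296875, 238.89999389648438], [409.0, 254.60000610351562]]
red side [300 264  16  31 325] [307.74769231 278.78461538] [[295.0, 267.0], [306.20001220703125, 261.3999938964844], [320.6000061035156, 290.20001220703125], [309.3999938964844, 295.79998779296875]]
```

View pics/a.png

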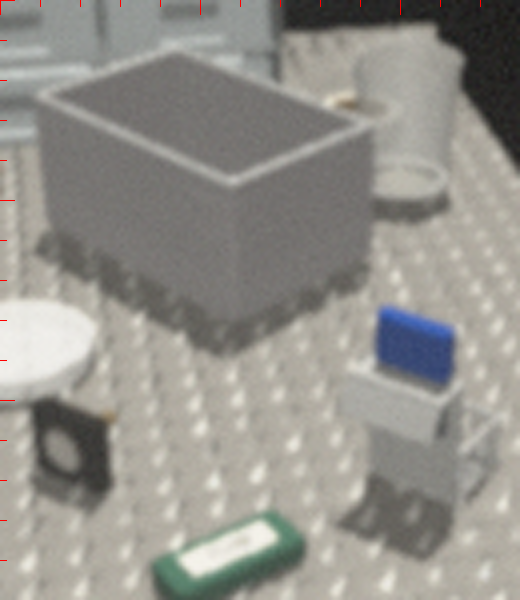

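View pics/b.png

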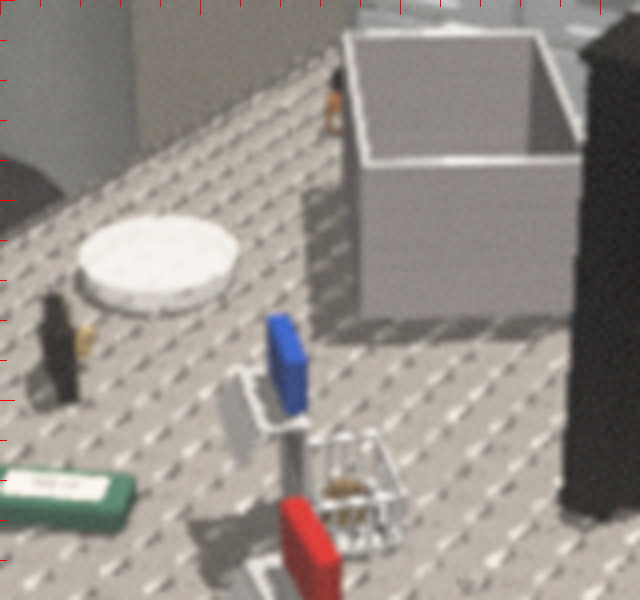

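The crops give the tank rim corners: in the scene view L(244.5,153.8), near (293.5,175.8), R(328,160.5), far (279.3,142.5). In the side view they are (316.3,148.8), (364.5,148.3), (320.8,180), (375.8,179.5). The blue grip's lip-side top edge runs (329.5,206.8) to (348.8,211.3) in the scene view, and the ring is visible in the blue basket.

```bash
cat > h.py <<'E'
import numpy as np
def ray(c,u,v):
    r=np.array([(u-c['cx'])/c['fx'],(v-c['cy'])/c['fy'],1]);R=c['R'];return -R.T@c['t'],R.T@r
def onz(c,p,z):
    o,r=ray(c,*p);return (o+r*(z-o[2])/r[2])
def tri(c1,p1,c2,p2):
    o,a=ray(c1,*p1);q,b=ray(c2,*p2)
    s=np.linalg.lstsq(np.c_[a,-b],q-o,rcond=None)[0];A=o+a*s[0];B=q+b*s[1];return (A+B)/2,np.linalg.norm(A-B)
E
python3 - <<'E'
import pickle,numpy as np
from h import *
np.set_printoptions(precision=4,suppress=True)
d=pickle.load(open("d0.pkl","rb"));S,D=d['scene'],d['side']
for c in (S,D):print('cam',ray(c,0,0)[0])
s=[(244.5,153.8),(293.5,175.8),(328,160.5),(279.3,142.5)]
t=[(316.3,148.8),(320.8,180),(375.8,179.5),(364.5,148.3)]
P=[onz(S,p,.105) for p in s];Q=[onz(D,p,.105) for p in t]
for L in(P,Q):
    print(np.array(L)[:,:2].tolist(),np.mean(L,0)[:2])
    for i in range(4):
        e=L[(i+1)%4]-L[i];print(np.linalg.norm(e),np.degrees(np.arctan2(e[1],e[0])))
for a,b in zip(s,t):print('tri',*tri(S,a,D,b))
a,b=[onz(S,p,.109) for p in((329.5,206.8),(348.8,211.3))];e=b-a;print('grip',a,b,np.linalg.norm(e),np.degrees(np.arctan2(e[1],e[0])))
print('gripc tri',tri(S,(338.3,215.1),D,(301.96,229.6)))
# lip-side face top far/near from side, and lip/flat-top outer edge
for n,p,q in(('flat outer L',(322.5,221),(0,0)),):pass
for p in((297,219.5),(303,219),(306.5,231)):print('side top',onz(D,p,.109))
f=lambda x,y:(230+x/4,140+y/4)
for p in((237,372),(262,432),(308,420)):print('side flat',onz(D,f(*p),.078))
E
```

```text
cam [-0.0146 -0.6866  0.5069]
cam [ 0.4976 -0.9283  0.5313]
[[0.4697430591537352, 0.15672561446014222], [0.4860649605976004, -0.03486308299703367], [0.6100086482619477, -0.022448839231524187], [0.5903963424826838, 0.16337819227819395]] [0.5391 0.0657]
0.19228269152495375 -85.130592478944
0.12456384371119399 5.719689694883159
0.18685911317806558 96.02473041857678
0.12083654898117861 -176.84402237011886
[[0.4733201577010678, 0.1601576863108991], [0.48746110492913697, -0.026296700605284662], [0.6088888549295087, -0.020421454853617127], [0.5972481530867972, 0.1674594289839475]] [0.5417 0.0702]
0.18698985210111538 -85.66291511234957
0.12156980292323942 2.7700790265053166
0.18824115504048353 93.54539318488847
0.12414291557067926 -176.62807475435662
tri [0.4731 0.1628 0.1031] 0.001719019149796782
tri [ 0.4872 -0.033   0.1061] 0.003852956513531554
tri [ 0.6084 -0.0241  0.1064] 0.0006538612155367681
tri [0.5977 0.1739 0.1013] 0.002286407767493638
grip [ 0.4475 -0.2024  0.109 ] [ 0.4647 -0.2407  0.109 ] 0.042018170658209564 -65.86711580330068
gripc tri (array([ 0.4555, -0.2204,  0.0951]), np.float64(0.0015005234263647483))
side top [ 0.446  -0.2063  0.109 ]
side top [ 0.457  -0.2042  0.109 ]
side top [ 0.4652 -0.2462  0.109 ]
side flat [ 0.4307 -0.204   0.078 ]
side flat [ 0.4456 -0.2541  0.078 ]
side flat [ 0.4658 -0.244   0.078 ]
```

send_rows:
  series:
    - [[0,0,0,0,0,0.16,1],[0,0,0,0,0,0.16,1],[0,0,0,0,0,0.16,1],[0,0,0,0,0,0.16,1],[0,0,0,0,0,0.16,1],[-5.3,0.5,0,0,0,0,1],[-5.3,0.5,0,0,0,0,1],[-5.3,0.5,0,0,0,0,1],[-5.3,0.5,0,0,0,0,1],[-5.3,0.5,0,0,0,0,1]]

```text
time: 1.4
eef_pos: [0.3774, 0.3871, 0.2311]
tcp_rot: [0.559, 0.829, -0.0, 0.0]
contact_force: [0.5, 0.2, 0.6]
opening: 0.999
finger_force: 0.0
```

send_rows:
  series:
    - [[-5.3,0.5,0,0,0,0,1],[-5.3,0.5,0,0,0,0,1],[-5.3,0.5,0,0,0,0,1],[-5.3,0.5,0,0,0,0,1],[-5.3,0.5,0,0,0,0,1],[0,0,0,0,0,0,1]]

```text
time: 2.15
eef_pos: [0.5006, 0.1496, 0.2311]
tcp_rot: [0.561, 0.828, -0.0, 0.0]
contact_force: [0.2, 1.3, 0.1]
opening: 1.0
finger_force: 0.0
```

send_rows:
  series:
    - [[-4.1,-2.3,0,0,0,0,1],[-4.1,-2.3,0,0,0,0,1],[-4.1,-2.3,0,0,0,0,1],[-4.1,-2.3,0,0,0,0,1],[-4.1,-2.3,0,0,0,0,1],[-4.1,-2.3,0,0,0,0,1],[-4.1,-2.3,0,0,0,0,1],[-3.0,-1.7,0,0,0,0,1],[0,0,0,0,0,0,1]]

```text
time: 3.28
eef_pos: [0.453, -0.2088, 0.2311]
tcp_rot: [0.56, 0.828, 0.0, -0.0]
contact_force: [0.3, 0.7, -0.3]
opening: 0.999
finger_force: 0.0
```

```bash
cat >> h.py <<'E'
from scipy.spatial.transform import Rotation as Ro
def wray(c,s,u,v):
    x,y=(u-c['cx'])/c['fx'],(v-c['cy'])/c['fy'];th=np.hypot(x,y)
    r=np.array([x/th*np.sin(th),y/th*np.sin(th),np.cos(th)]);H=c['hand_eye'];R=Ro.from_quat(s['tcp_rot']).as_matrix()
    return s['eef_pos']+R@H[:3,3],R@H[:3,:3]@r
def wonz(c,s,p,z):
    o,r=wray(c,s,*p);return o+r*(z-o[2])/r[2]
E
python3 - <<'E'
from plant import ctrl
import cv2,pickle,numpy as np
from h import *
s=ctrl.get_state();w=ctrl.read_camera("wrist");pickle.dump((s,w),open("w1.pkl","wb"))
cv2.imwrite("pics/w1.png",w["img"][:,:,::-1])
print(s['eef_pos'],s['tcp_rot'])
i=w['img'].astype(int);m=((i[:,:,2]-i[:,:,0]>50)&(i[:,:,2]-i[:,:,1]>35)).astype(np.uint8)
N,l,st,ce=cv2.connectedComponentsWithStats(m)
for j in range(1,N):
  if st[j,4]>60:
    p=np.argwhere(l==j)[:,::-1].astype(np.float32);print(st[j],ce[j],cv2.boxPoints(cv2.minAreaRect(p)).round(1).tolist())
E
```

```text
[ 0.45302855 -0.20884204  0.23107205] [ 5.60181346e-01  8.28369916e-01  1.65965311e-04 -3.36550662e-04]
[    3    48   228   286 30945] [102.90725481 201.66127   ] [[-48.79999923706055, 124.80000305175781], [98.19999694824219, 35.099998474121094], [234.8000030517578, 258.79998779296875], [87.69999694824219, 348.5]]
[312 180  17  46 470] [319.55319149 201.32553191] [[310.6000061035156, 224.10000610351562], [316.20001220703125, 179.60000610351562], [328.5, 181.1999969482422], [322.8999938964844, 225.60000610351562]]
[ 224  255   59   97 2524] [249.83914422 312.14936609] [[202.3000030517578, 267.79998779296875], [247.3000030517578, 249.60000610351562], [283.3999938964844, 338.8999938964844], [238.39999389648438, 357.20001220703125]]
[292 317  33  28 417] [304.41247002 333.49640288] [[283.1000061035156, 330.0], [295.29998779296875, 316.6000061035156], [324.20001220703125, 342.70001220703125], [312.0, 356.20001220703125]]
[ 154  350   45   50 1334] [175.24137931 375.03823088] [[143.8000030517578, 364.1000061035156], [176.6999969482422, 345.29998779296875], [199.89999389648438, 385.8999938964844], [167.0, 404.70001220703125]]
```

View pics/w1.png

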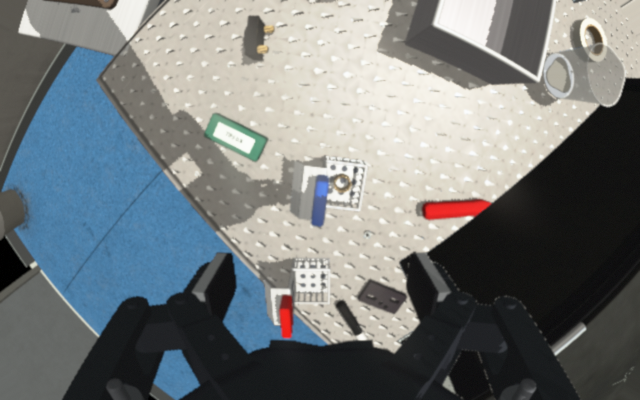

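The blue grip's top is at about (319,201) with the ring beside it at (342,183). The red grip is at (286,315).

Run:
```python
import pickle
from h import *
np.set_printoptions(precision=4,suppress=True)
s,w=pickle.load(open("w1.pkl","rb"))
q=[(310.6,224.1),(316.2,179.6),(328.5,181.2),(322.9,225.6)]
P=np.array([wonz(w,s,p,.109) for p in q]);c=P.mean(0)
for i in range(4):
    e=P[(i+1)%4]-P[i];print(np.linalg.norm(e),np.degrees(np.arctan2(e[1],e[0])))
R=Ro.from_quat(s['tcp_rot']).as_matrix()
print('tool y ang',np.degrees(np.arctan2(R[1,1],R[0,1])))
print(c,'tool delta cm',100*R.T@(c-s['eef_pos']))
print('red',wonz(w,s,(286,315),.109))
for p in((343,183),):print('ring',wonz(w,s,p,.012))
```

```text
0.04259375407475803 104.66120849374694
0.010973948348882755 14.284189946943364
0.04256872661817563 -74.65941135111197
0.01147853929838656 -165.5593711810472
tool y ang 21.863316754889976
[ 0.455  -0.2202  0.109 ] tool delta cm [-1.1331 -0.2409 12.2064]
red [ 0.4687 -0.3519  0.109 ]
ring [ 0.4832 -0.2151  0.012 ]
```

send_rows:
  series:
    - [[-1.1,-0.1,0,0,0,0.11,1],[0,0,3,0,0,0,1],[0,0,3,0,0,0,1],[0,0,2.5,0,0,0,1],[0,0,2,0,0,0,0.6],[0,0,2,0,0,0,0.2],[0,0,1.5,0,0,0,0.2],[0,0,0.8,0,0,0,0.2],[0,0,0,0,0,0,0.2]]
  force: 50

```text
time: 4.45
eef_pos: [0.4564, -0.2181, 0.083]
tcp_rot: [0.604, 0.797, 0.0, -0.0]
contact_force: [-0.2, -0.4, 0.1]
opening: 0.598
finger_force: 0.0
```

Run:
```python
from plant import ctrl
import cv2,numpy as np
s=ctrl.get_state();w=ctrl.read_camera("wrist");d=ctrl.read_camera("side")
print(s['eef_pos'],s['tcp_rot'],s['opening'],s['contact_force'])
a=cv2.resize(w['img'][100:400,120:520],(400,300));b=cv2.resize(d['img'][170:320,220:420],(400,300),interpolation=cv2.INTER_CUBIC)
cv2.imwrite("pics/c1.png",np.hstack([a,b])[:,:,::-1])
```

```text
[ 0.45637105 -0.21814187  0.0829998 ] [ 6.03694376e-01  7.97215712e-01  4.30300390e-05 -4.55085502e-04] 0.5980129800908472 [-0.19694953 -0.35312326  0.10028761]
```

View pics/c1.png

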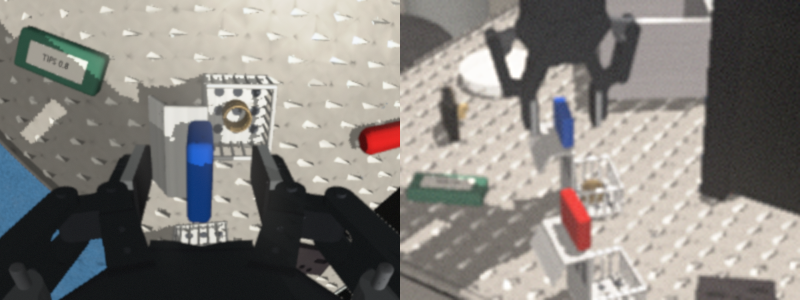

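The blue grip sits between the pads at crop (200,150) and is well aligned, so I'll close.

send_rows:
  series:
    - [[0,0,0,0,0,0,-1],[0,0,0,0,0,0,-1],[0,0,0,0,0,0,-1],[0,0,0,0,0,0,-1],[0,0,0,0,0,0,-1],[0,0,0,0,0,0,-1],[0,0,-0.5,0,0,0,-1],[0,0,-1.5,0,0,0,-1],[0,0,-2,0,0,0,-1]]
  force: 60

```text
time: 5.68
eef_pos: [0.4559, -0.2182, 0.1235]
tcp_rot: [0.604, 0.797, 0.0, -0.001]
contact_force: [-0.4, 0.1, -2.1]
opening: 0.127
finger_force: 59.4
```

send_rows:
  series:
    - [[0,0,-3,0,0,0,-1],[0,0,-3,0,0,0,-1],[0,0,-3,0,0,0.1,-1],[0,0,-0.5,0,0,0.1,-1],[2.0,0.4,0,0,0,0,-1],[3,0.6,0,0,0,0,-1],[3,0.6,0,0,0,0,-1],[2,0.4,0,0,0,0,-1],[0,0,0,0,0,0,-1],[0,0,0,0,0,0,-1]]

```text
time: 6.92
eef_pos: [0.4687, -0.1171, 0.218]
tcp_rot: [0.68, 0.733, -0.0, -0.0]
contact_force: [-0.1, 1.1, -2.3]
opening: 0.128
finger_force: 59.4
```

Run:
```python
from plant import ctrl
import cv2,pickle,numpy as np
s=ctrl.get_state();w=ctrl.read_camera("wrist");pickle.dump((s,w),open("w2.pkl","wb"))
print(s['eef_pos'],s['tcp_rot'],s['opening'],s['contact_force'])
o=cv2.resize(w['img'],(800,500),interpolation=cv2.INTER_CUBIC)[:,:,::-1].copy()
cv2.imwrite("pics/w2.png",o)
```

```text
[ 0.46870779 -0.11714335  0.2180214 ] [ 6.79999670e-01  7.33212345e-01 -1.89574647e-04 -2.65598792e-04] 0.12811379047965793 [-0.14592011  1.06363427 -2.28505734]
```

View pics/w2.png

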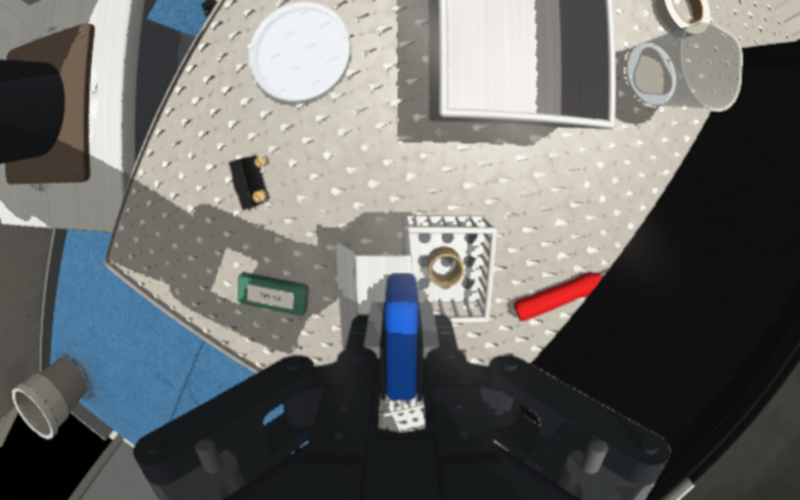

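The basket hangs level in the gripper with the ring inside at (445,267). The tank's near rim corners are at (441,112) and (613,125) in this 1.25x picture.

Run:
```python
import pickle
from h import *
np.set_printoptions(precision=4,suppress=True)
s,w=pickle.load(open("w2.pkl","rb"))
f=lambda p:wonz(w,s,(p[0]/1.25,p[1]/1.25),.105)
A,B,C,D=[f(p) for p in((440,113),(614,126),(439,10),(610,10))]
an=lambda e:np.degrees(np.arctan2(e[1],e[0]))
print(A,B,C,D,'near',np.linalg.norm(B-A),an(B-A),'left',an(C-A),'right',an(D-B))
R=Ro.from_quat(s['tcp_rot']).as_matrix();print('tool y',an(R[:,1]))
# basket: rim front edge pixels (far side, z rel 30) and flat-top
zb=.135
for n,p,q,z in(('rim +y edge',(410,222),(494,232),zb+.03),('rim +x edge',(494,232),(490,320),zb+.03),('grip left',(387,275),(386,305),zb+.109)):
    a,b=[wonz(w,s,(x/1.25,y/1.25),z) for x,y in(p,q)];print(n,a,b,np.linalg.norm(b-a),an(b-a))
```

```text
[ 0.4864 -0.0276  0.105 ] [ 0.6147 -0.0176  0.105 ] [0.4805 0.0435 0.105 ] [0.6056 0.0704 0.105 ] near 0.12859895760983447 4.452499985439152 left 94.770519569653 right 95.89833519826922
tool y 4.312762254351116
rim +y edge [ 0.4703 -0.0886  0.165 ] [ 0.5157 -0.0904  0.165 ] 0.04545904018801915 -2.2317650729109446
rim +x edge [ 0.5157 -0.0904  0.165 ] [ 0.5218 -0.1429  0.165 ] 0.052936184385030643 -83.45180344429919
grip left [ 0.4611 -0.0884  0.244 ] [ 0.4614 -0.0992  0.244 ] 0.010873641379019298 -88.17558397241828
```

send_rows:
  series:
    - [[2.0,0.4,0,0,0,0,-1],[3,0.6,0,0,0,0,-1],[4,0.8,0,0,0,0,-1],[4,0.8,0,0,0,0,-1],[3,0.6,0,0,0,0,-1],[2,0.5,0,0,0,0,-1],[0,0,0,0,0,0,-1],[0,0,1.5,0,0,0,-1],[0,0,1.5,0,0,0,-1],[0,0,0,0,0,0,-1]]

```text
time: 8.22
eef_pos: [0.4909, 0.0641, 0.1856]
tcp_rot: [0.681, 0.732, -0.002, -0.002]
contact_force: [0.4, -0.9, -2.3]
opening: 0.125
finger_force: 59.4
```

Run:
```python
from plant import ctrl
import cv2,pickle,numpy as np
s=ctrl.get_state();w=ctrl.read_camera("wrist");d=ctrl.read_camera("side");c=ctrl.read_camera("scene");pickle.dump((s,w,d,c),open("w3.pkl","wb"))
print(s['eef_pos'],s['tcp_rot'],s['opening'],s['contact_force'])
f=lambda i:cv2.resize(i,(400,300),interpolation=cv2.INTER_CUBIC)
cv2.imwrite("pics/c3.png",np.vstack([np.hstack([f(w['img'][100:400,120:520]),f(d['img'][90:210,270:430])]),np.hstack([f(c['img'][80:215,200:380]),f(w['img'][0:300,200:600])])])[:,:,::-1])
```

```text
[0.4909166  0.06414655 0.18558581] [ 0.6809215   0.73235165 -0.00167311 -0.00204345] 0.124780159590014 [ 0.36443378 -0.89376695 -2.27497942]
```

View pics/c3.png

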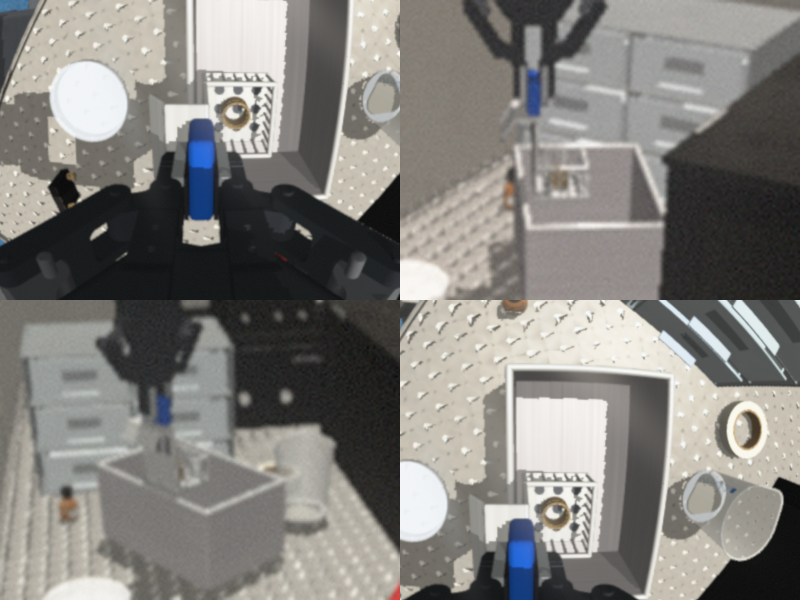

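The basket is inside the tank outline and still holds the ring. The left rim's centre line in the wrist image runs from about (311,72) to (316,165); I'll check its offset from the grip.

Run:
```python
import pickle
from h import *
np.set_printoptions(precision=4,suppress=True)
s,w,d,c=pickle.load(open("w3.pkl","rb"));R=Ro.from_quat(s['tcp_rot']).as_matrix()
# rim centre: brightest column near 310-318 per row
g=w['img'].astype(float).mean(2)
for v in(80,100,120,140,155):
    r=g[v,296:326];print(v,r.astype(int).tolist())
for p in((311,80),(313,120),(314,155)):print(100*R.T@(wonz(w,s,p,.105)-s['eef_pos']))
```

```text
80 [211, 211, 210, 209, 210, 211, 211, 210, 202, 180, 189, 219, 239, 247, 243, 225, 191, 139, 93, 80, 83, 88, 89, 90, 89, 90, 90, 90, 90, 90]
100 [126, 125, 125, 123, 122, 122, 121, 122, 123, 140, 179, 213, 236, 246, 244, 228, 195, 143, 116, 139, 193, 228, 234, 233, 233, 233, 235, 236, 236, 236]
120 [130, 130, 130, 130, 128, 127, 126, 126, 128, 142, 174, 204, 228, 241, 241, 228, 199, 152, 126, 146, 198, 228, 233, 232, 231, 232, 234, 235, 234, 235]
140 [137, 136, 134, 132, 133, 132, 132, 131, 134, 145, 168, 197, 221, 236, 238, 229, 206, 166, 134, 142, 193, 226, 232, 230, 228, 229, 231, 232, 231, 233]
155 [131, 131, 131, 132, 132, 131, 131, 132, 132, 137, 159, 189, 216, 232, 237, 232, 214, 183, 146, 137, 172, 210, 226, 228, 226, 226, 228, 229, 229, 229]
[ 9.3611 -0.7939  8.0695]
[ 6.4536 -0.6559  8.0667]
[ 3.8853 -0.5915  8.0646]
```

The rim lies about 10 mm to the lip side of the grip (target 11) and runs parallel to it, so I'll lower.

send_rows:
  series:
    - [[0,0,1,0,0,0,-1],[0,0,1.2,0,0,0,-1],[0,0,1.2,0,0,0,-1],[0,0,1.2,0,0,0,-1],[0,0,1.0,0,0,0,-1],[0,0,0.6,0,0,0,-1],[0,0,0.4,0,0,0,-1],[0,0,0.2,0,0,0,-1],[0,0,0,0,0,0,-1]]

```text
time: 9.5
eef_pos: [0.4927, 0.0647, 0.1205]
tcp_rot: [0.68, 0.733, 0.0, 0.0]
contact_force: [-0.2, 0.3, -2.1]
opening: 0.129
finger_force: 59.4
```

send_rows:
  series:
    - [[0,0,0.3,0,0,0,-1],[0,0,0.2,0,0,0,-1],[0,0,0.1,0,0,0,-1],[0,0,0.1,0,0,0,-1],[0,0,0,0,0,0,-1]]

```text
time: 10.12
eef_pos: [0.4927, 0.0647, 0.1136]
tcp_rot: [0.68, 0.733, 0.0, 0.0]
contact_force: [-0.4, 0.1, -0.6]
opening: 0.127
finger_force: 59.6
```

send_rows:
  series:
    - [[0,0,0.1,0,0,0,-1],[0,0,0,0,0,0,-1],[0,0,0,0,0,0,-0.6],[0,0,0,0,0,0,-0.4],[0,0,0,0,0,0,-0.2],[0,0,0,0,0,0,0],[0,0,0,0,0,0,0],[0,0,0,0,0,0,0]]

```text
time: 11.12
eef_pos: [0.4926, 0.0648, 0.1123]
tcp_rot: [0.68, 0.733, 0.0, -0.0]
contact_force: [0.3, 0.4, -0.4]
opening: 0.506
finger_force: 0.0
```

send_rows:
  series:
    - [[0,0,-1,0,0,0,0],[0,0,-2,0,0,0,0],[0,0,-3,0,0,0,0],[0,0,-3,0,0,0,0],[0,0,-3,0,0,0,0],[0,0,0,0,0,0,0],[0,0,0,0,0,0,0]]

```text
time: 12.0
eef_pos: [0.4921, 0.0648, 0.2317]
tcp_rot: [0.68, 0.733, -0.0, -0.0]
contact_force: [-0.7, 0.1, 0.8]
opening: 0.498
finger_force: 0.0
```

Run:
```python
from plant import ctrl
import cv2,pickle,numpy as np
s=ctrl.get_state();w=ctrl.read_camera("wrist");d=ctrl.read_camera("side");c=ctrl.read_camera("scene");pickle.dump((s,w,d,c),open("w4.pkl","wb"))
print(s['eef_pos'],s['opening'],s['contact_force'])
f=lambda i:cv2.resize(i,(400,300),interpolation=cv2.INTER_CUBIC)
cv2.imwrite("pics/c4.png",np.vstack([np.hstack([f(w['img'][50:350,120:520]),f(d['img'][110:215,290:430])]),np.hstack([f(c['img'][100:205,210:350]),f(d['img'][150:330,220:460])])])[:,:,::-1])
```

```text
[0.49209345 0.06477205 0.23169215] 0.4981810846922844 [-0.73662429  0.06871808  0.7845534 ]
```

View pics/c4.png

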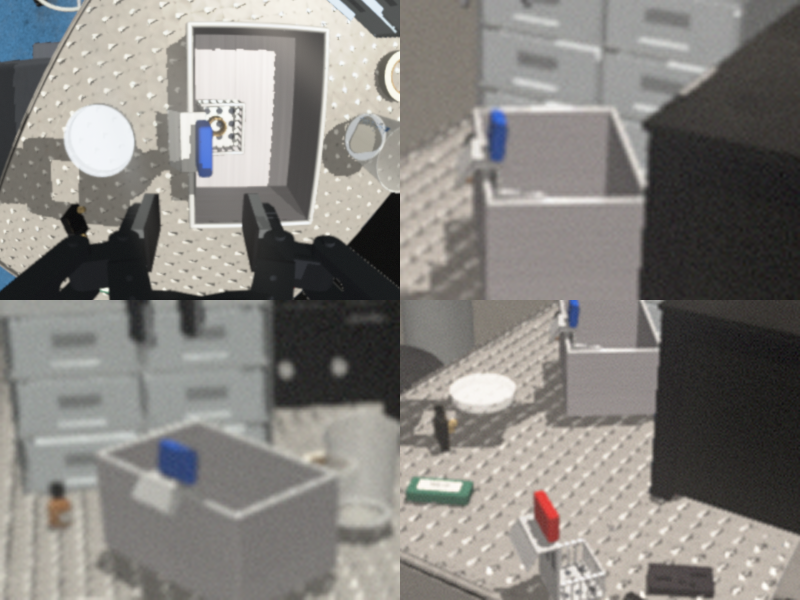

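The lip is hooked over the left rim and the basket hangs inside with the ring in it. The red basket stands where it was and the gripper is clear, so I'm handing in.

```bash
python3 -c "
from plant import ctrl
print(ctrl.sign_off())"
```

```text
the job is handed in; nothing more can be done
None
```

The blue-gripped basket hangs inside the rinse tank, hooked over its long wall nearest the robot, with the brass ring in it; the red one was not touched, and the job was handed in at about 12 s.

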